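Set the topping caddy to hazelnuts and clamp its cap

ROBOT

A 7-joint arm with a two-finger parallel gripper is mounted at the origin on a cart in front of the work surface, level with it; the furniture and walls round the work are solid. World frame = base frame: x ahead of the robot, y to its left, z up, the work surface at z = 0. Lengths are in m, angles in rad, forces in N, time in s.
With the tool pointing down it reaches from about 0.425 to 0.925 m from the base axis. Payload 6.8 kg.
Tool frame: the origin (TCP) lies midway between the tips of the shut fingers; the grasp point (between the pads) lies 19 mm behind it; z points along the fingers, y is the line along which they close (so a half turn about z gives the same grasp; the last joint's range is limited). The gripper opens to 85 mm and grips with 20 to 120 N. Pads are 22 mm wide; open, the fingers measure 114 mm over their backs; the gripper's body (76 mm by 85 mm) begins 54 mm behind the grasp point. The pads swing forward as they close: fully open they stand 13 mm farther back than shut.
Start: joints at [-1.413, 0.477, 0.022, 1.555, -0.011, 1.109, -0.083], TCP at [0.177, 0.651, 0.196] pointing down, gripper open.
Joint ranges: [-2.96, 2.96], [-0.34, 2.1], [-1.41, 1.46], [0.24, 2.44], [-1.37, 4.51], [0.17, 1.92], [-2.96, 2.96]. Speed limits (rad/s): [2.39, 2.39, 3.14, 3.14, 3.14, 3.14, 3.14].

INTERFACE

Orientations are given as a unit quaternion [w, x, y, z].
In Python, from station import bot, imaging gives the robot as it stands.
- The arm moves only by the tool move_arm, never from a script. Its argument "commands" is a list that holds one entry, the list of rows, each a list of 7 numbers: the shift along the tool's x, y, z in m, then the turn, a rotation vector about the tool's x, y, z in degrees, then the finger opening in m, from 0 to 0.0854. In form: [[[x, y, z, rx, ry, rz, grip], ...]]. A call has 1 to 20 rows; each row shifts and turns the commanded pose from where the row before left it, along the tool's axes as they then stand; what a row does not reach is not made up. A row lasts 1/8 s, in which the tool goes at most 62.5 mm and 10.7 degrees, less where a joint would pass 70% of its speed; a pose out of reach is approached as far as the arm can. A call is refused whole if a number of a shift passes 0.0625 or a number of a turn 10.7, either way. A call with a gripper value outside its range is refused whole. The fingers move at their own pace and stop on an object; "squeeze" is the grip in N (left out, the last holds). Time passes only in rows, so rows that do not move let the fingers close. It gives the time, the measured TCP pose, the force, the opening and the grip force at its end, in the units of the state.
- bot.get_obs(): the state, without advancing time (a new reading comes with each control period).
- imaging.read_camera(name): name is "scene" or "top"; returns the picture (400x640x3 uint8, red, green, blue); there is no depth.
- imaging.calibration(name): a dict with "intrinsics" (3x3 intrinsics, pixels), "k1" (the pictures are not rectified: a ray, as slopes to the right and down, at radius r is drawn at 1 + k1 r^2 times it, then the intrinsics apply), "extrinsics" (4x4, takes a point from camera to world coordinates). Camera axes: x right, y down, z forward; pixel columns grow to the right and rows downward; lengths in m; the calibration is good to about 2 mm. A picture is of the moment at which its call begins. calibration takes no time and is no camera call.
- bot.hand_in(): hands the job in; it is judged then, once.
The state is a dict: "t": time; "q": joint angles; "joint_vel": joint speeds; "joint_torque": joint torques, N m; "eef_pos": TCP position; "tool_rot": TCP orientation; "contact_force": force on the tool from outside, world axes, zero at the start; "torque": the same for the moment, N m; "gripper_width": opening from 0.0 (shut) to 1.0 (fully open); "grasp_force": force on a finger pad.
Only numpy, scipy, OpenCV 4.12 (cv2) and the standard library are available. Lean on these libraries where they do the work, as an engineer would, in place of code of your own. Each camera call takes 0.05 s, during which the arm holds its last target. There are 200 camera calls.

TASK

The next desserts get hazelnuts. Flip the cam lever on the topping caddy all the way outwards to free the cap, turn the cap by its bar grip until the opening lies wholly over the compartment of hazelnuts with no divider showing in it, then flip the lever fully back in to clamp the cap there. Leave the dessert cups round the caddy where they stand.

Things in the scene. Friction and masses are not known exactly. Their poses are not given: they have to be found in the camera images.
- topping_caddy: Round aluminium tub, 190 mm across, 50 mm deep, tilted 25 degrees to the front on a fixed steel-rod stand. Origin: on the worktop under the stand's middle; x to its back (away from the robot), y to its left, z up. Two crossed walls, 3 mm thick, make four 90-degree compartments: front (wafer sticks), back (chocolate buttons), left and right (hazelnuts and fudge cubes, either way round).
- cap_axis (a point): Point on the cap's turning axis at the cap's flat top face, about 121 mm above the worktop. Its z is the turning axis, square to the cap, tilted 25 degrees from vertical towards the caddy's front; x points up the slope (to the back), y to the caddy's left.
- cap (a joint): Turn of the cap about cap_axis z, rad, -2.8 to 2.8; 0: opening points to the front (down the slope), +1.57: over the right compartment, -1.57: over the left. The cap is a disc 200 mm across, 4 mm thick, clear with white rim and hub. When free it turns against about 0.12 N m and stays where it is left; clamped it resists about 1.5 N m.
- cap_opening (a point): Centre of the cap's only opening, 58 mm from the turning axis, at mid thickness of the cap. The opening is a 66-degree sector from 28 to 83 mm radius, edged by a white lip 2 mm high.
- cap_grip (a point): Point inside the cap's upright white bar grip, on the turning axis, 24 mm above the cap's top face and 10 mm below the bar's top. The bar is 54 mm long, in line with the opening, 14 mm thick; it stands on a hub 56 mm across and 3 mm high. x runs along the bar, away from the opening; y across its thickness; z along the turning axis.
- hazelnuts: Heap of round hazelnuts, about 14 mm each, fixed in the left or right compartment 10 mm under the cap, seen through it. Origin: on the compartment's centre line, 58 mm from the turning axis and level with the cap: the opening's centre coincides with it when centred over the hazelnuts. Axes as the caddy's.
- fudge_cubes: Heap of 18 mm fudge cubes fixed in the other side compartment; origin as for the hazelnuts.
- cam_lever (a joint): Angle of the cam lever on the tub's right-hand rim, rad. 0: locked, leaning 25 degrees inwards over the cap; 1.08 (stop): free, leaning 37 degrees outwards. It swings in the plane through the turning axis and the caddy's right. Its eccentric presses on the cap's rim below about 0.9 rad. It takes about 5 N near its end, either way, and stays where it is left.
- lever_pivot (a point): Centre of the lever's pin, 88 mm right of the turning axis, 14 mm above the cap's top face; axes as cap_axis (pin along x). The steel fork round it, 31 mm wide along the pin (39 mm over the pin heads), rises to 21 mm above the cap's top face and reaches from 79 to 115 mm from the turning axis.
- lever_tip (a point): Point on the lever's centre line in its black rounded end, 64 mm from the pin. The arm is flat steel, 12 mm wide along the pin and 7.5 mm thick; the black end is a round bar 15 mm thick and 39 mm long, ending 7.5 mm past this point.
- cup_a: Filled dessert cup, 59 mm across and 43 mm high, loose, in front of the caddy to the left; origin under its centre.
- cup_b: Filled dessert cup, 58 mm across and 44 mm high, loose, in front of the caddy to the right; origin under its centre.
- cup_c: Filled dessert cup, 58 mm across and 46 mm high, loose, at the left side of the caddy; origin under its centre.
- flour_shaker: Steel flour shaker, 69 mm across and 106 mm high, heavy and fast on the worktop, only an obstacle, at the right of the caddy, towards its back; origin under its centre.

How it is judged:
On the way, in this order (a step that is already met when the one before it is completed fails the run):
1. the cam lever is flipped outwards, so that the cap is free (value of joint cam_lever above 0.97 rad), for 0.1 s.
2. with the lever still out, the cap is turned until its opening lies wholly over the hazelnuts (distance between cap_opening and hazelnuts below 0.01 m and value of joint cam_lever above 0.95 rad), for 0.2 s.
At the end, for the whole second after the job is handed in: The centre of the opening is within 10 mm of the centre of the hazelnut compartment (about 10 degrees of turn, so that no divider shows), the cam lever is fully in (below 0.12 rad), and the cap is at rest (distance between cap_opening and hazelnuts below 0.01 m and value of joint cam_lever below 0.12 rad and velocity of joint cap between -0.05 and 0.05 rad/s); the robot touches nothing.
It fails at once if a dessert cup is shifted by more than 20 mm (distance of any of cup_a, cup_b, cup_c from where it was at the start of the episode above 0.02 m).
It also fails if it takes over 72 s, if anything falls off the work surface, if the arm or the gripper's body presses on something with over 40 N, if the wrist force passes 120 N, or if a joint passes its speed limit or range.

## Working session

There is one attempt and no reset: what is moved stays moved. The work goes in short steps, Python scripts to look and compute and a tool call to move; the robot and the scene stay as the last step left them, time stands still between calls to the robot, and variables do not carry over. Pictures are saved under pics/ and viewed, at most 13 in all, crops included, and the job is handed in when it is done.

Besides the shell and the picture viewer there is one more tool, called by a JSON object that holds its "name" and its "arguments". move_arm: Moves the arm, as the interface text tells. Its arguments: {"type":"object","properties":{"commands":{"type":"array","items":{"type":"array","items":{"type":"array","items":{"type":"number"}}}},"squeeze":{"type":"number"}},"required":["commands"]}

```bash
ls; mkdir -p pics
python3 - <<'E'
from station import bot, imaging
import cv2
for n in("scene","top"):
    im=imaging.read_camera(n); cv2.imwrite(f"pics/{n}0.png",im[:,:,::-1]); print(n,imaging.calibration(n))
print(bot.get_obs())
E
```

```text
pics
scene {'intrinsics': array([[440.22070878,   0.        , 323.50124404],
       [  0.        , 440.22070878, 197.7320171 ],
       [  0.        ,   0.        ,   1.        ]]), 'k1': 0.020238572980004924, 'extrinsics': array([[ 0.76733522, -0.26643267,  0.58327548,  0.10186262],
       [-0.64123305, -0.31299557,  0.7006097 , -0.6201664 ],
       [-0.00410267, -0.91161802, -0.41101796,  0.49799486],
       [ 0.        ,  0.        ,  0.        ,  1.        ]])}
top {'intrinsics': array([[516.47623754,   0.        , 314.88541737],
       [  0.        , 516.47623754, 196.26976557],
       [  0.        ,   0.        ,   1.        ]]), 'k1': -0.13796624995251872, 'extrinsics': array([[ 0.09024509, -0.97206985,  0.21664726,  0.30601237],
       [-0.99590732, -0.08916236,  0.01478764,  0.0193667 ],
       [ 0.00494216, -0.21709511, -0.97613795,  1.43027543],
       [ 0.        ,  0.        ,  0.        ,  1.        ]])}
{'t': 0.1, 'q': array([-1.41313359,  0.47773196,  0.02235145,  1.5563749 , -0.01147063,
        1.10930535, -0.08310477]), 'joint_vel': array([-0.00040168, -0.00223779,  0.00043314, -0.0005971 ,  0.00128162,
        0.00178997, -0.00078062]), 'joint_torque': array([ 3.93140726e-03, -5.97759998e+01,  1.61353525e+00, -2.81953561e+01,
        1.28345360e-02,  5.00211288e-03,  1.88612944e-05]), 'eef_pos': array([0.17715682, 0.65070728, 0.19520401]), 'tool_rot': array([-3.51808869e-05,  1.32480538e-01,  9.91185246e-01, -8.44895701e-04]), 'contact_force': array([0.21536844, 0.11810485, 0.7780147 ]), 'torque': array([-0.01550875,  0.00196777, -0.03603842]), 'grasp_force': 0.0, 'gripper_width': 0.9981507010229309}
```

View pics/scene0.png

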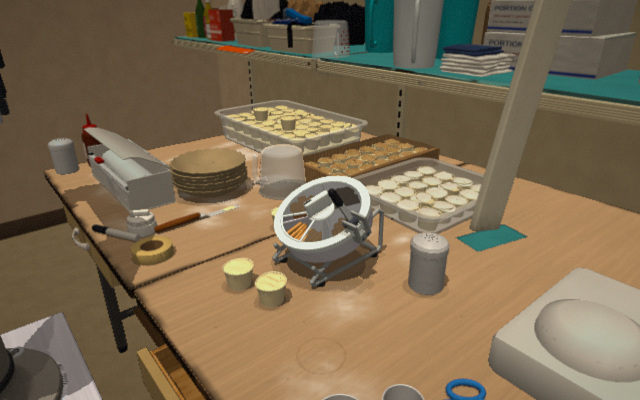

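View pics/top0.png

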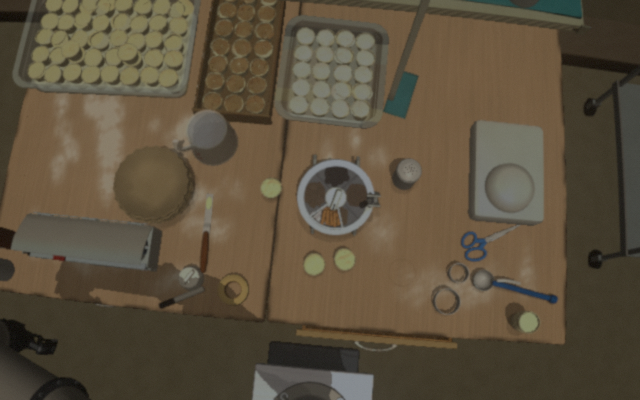

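The scene picture shows the caddy at about (325,215), the cups at (239,273) and (271,289), and the shaker at (428,263). In the top picture the caddy is at (336,197). I'll enlarge both around the caddy.

Run:
```python
import cv2,numpy as np
a=cv2.imread("pics/scene0.png")[165:295,260:395]; b=cv2.imread("pics/top0.png")[145:250,285:430]
a=cv2.resize(a,(400,385),interpolation=2);b=cv2.resize(b,(400,290),interpolation=2)
b=cv2.convertScaleAbs(b,alpha=1.5)
c=np.zeros((385,800,3),np.uint8);c[:,:400]=a;c[:290,400:]=b
cv2.imwrite("pics/crop0.png",c)
```

```text
(no output)
```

View pics/crop0.png

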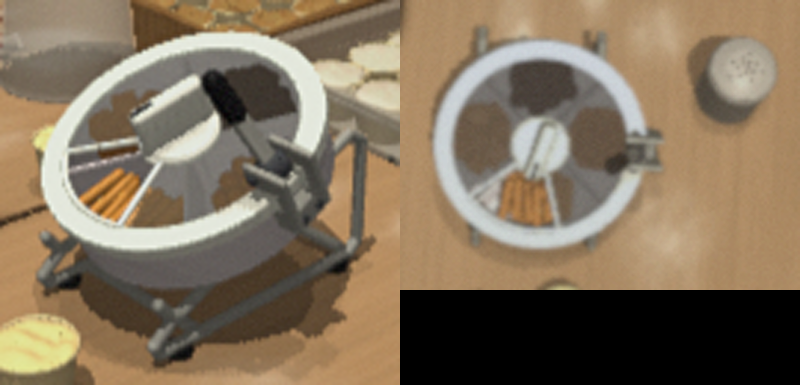

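The crop shows the lever leaning inwards with its black tip at scene crop (222,95). The opening points to the front, slightly left, and brown heaps lie left and right. Next I'll measure the pose and enlarge the side heaps.

```bash
cat > h.py <<'E'
import numpy as np, cv2
from station import bot, imaging
def ray(cam,px):
    c=imaging.calibration(cam);K=c["intrinsics"];E=c["extrinsics"]
    d=np.array([(px[0]-K[0,2])/K[0,0],(px[1]-K[1,2])/K[1,1]]);u=d.copy()
    for _ in range(8): u=d/(1+c["k1"]*(u@u))
    v=E[:3,:3]@np.array([*u,1]);return E[:3,3],v/np.linalg.norm(v)
def plane(cam,px,z):
    o,v=ray(cam,px);return o+v*(z-o[2])/v[2]
def proj(cam,P):
    c=imaging.calibration(cam);K=c["intrinsics"];E=c["extrinsics"]
    p=E[:3,:3].T@(np.asarray(P)-E[:3,3]);u=p[:2]/p[2];u=u*(1+c["k1"]*(u@u))
    return u*K[0,0]+K[:2,2]
def tri(ps,pt):
    o1,a=ray("scene",ps);o2,b=ray("top",pt)
    s=np.linalg.lstsq(np.c_[a,-b],o2-o1,rcond=None)[0]
    p,q=o1+a*s[0],o2+b*s[1];return (p+q)/2,np.linalg.norm(p-q)
def frame(c,yaw):  # cap_axis frame
    t=np.radians(25);R=np.array([[np.cos(yaw),-np.sin(yaw),0],[np.sin(yaw),np.cos(yaw),0],[0,0,1]])
    T=np.array([[np.cos(t),0,-np.sin(t)],[0,1,0],[np.sin(t),0,np.cos(t)]])
    return R@T
E
python3 - <<'E'
from h import *
np.set_printoptions(precision=4,suppress=True)
S=lambda x,y:(260+x/2.963-.33,165+y/2.963-.33); T=lambda x,y:(285+x/2.7586-.33,145+y/2.7586-.33)
im=cv2.imread("pics/top0.png"); hsv=cv2.cvtColor(im,cv2.COLOR_BGR2HSV)
m=((hsv[...,1]<60)&(hsv[...,2]>120)).astype(np.uint8); k=np.zeros_like(m);k[150:245,290:380]=1;m*=k
cs=cv2.findContours(m,cv2.RETR_EXTERNAL,cv2.CHAIN_APPROX_NONE)[0];c=max(cs,key=cv2.contourArea)
e=cv2.fitEllipse(c);print("top ellipse",e,plane("top",e[0],.119))
pts=np.array([plane("top",p[0],.12) for p in c]);print(pts.min(0),pts.max(0))
im=cv2.imread("pics/scene0.png"); hsv=cv2.cvtColor(im,cv2.COLOR_BGR2HSV)
print("tip",tri(S(222,95),T(618,160)))
print("bar top mid", tri(S(173,103),T(543,148)))
print("hub mid", tri(S(180,130),T(540,147)))
print("fork", tri(S(290,180),T(645,150)))
for p in [(480,38),(600,38),(475,237),(592,240)]: print("stand",plane("top",T(*p),.02))
for n,p in dict(a=(313,264),b=(344,259),c=(271,188)).items(): print(n,plane("top",p,.045))
print("shaker",plane("top",T(743,70),.106))
a=cv2.imread("pics/scene0.png"); b=cv2.imread("pics/top0.png")
def crop(i,x0,y0,w,h,g): return cv2.convertScaleAbs(cv2.resize(i[y0:y0+h,x0:x0+w],(400,300),interpolation=1),alpha=g)
c=np.vstack([np.hstack([crop(a,280,185,48,36,1.3),crop(a,312,205,48,36,1.3)]),np.hstack([crop(b,295,178,44,33,1.9),crop(b,332,178,44,33,1.9)])])
cv2.imwrite("pics/crop1.png",c)
E
```

```text
top ellipse ((335.5508117675781, 196.75758361816406), (69.81458282470703, 72.20455932617188), 79.72561645507812) [ 0.6007 -0.0144  0.119 ]
[ 0.5023 -0.1104  0.12  ] [0.701  0.0843 0.12  ]
tip (array([ 0.4828, -0.3297,  0.3338]), np.float64(0.20607626504577164))
bar top mid (array([ 0.4943, -0.2823,  0.3081]), np.float64(0.2000287911392881))
hub mid (array([ 0.4973, -0.2838,  0.2956]), np.float64(0.2011330284403358))
fork (array([ 0.4969, -0.3582,  0.3068]), np.float64(0.21425664379152137))
stand [ 0.7681 -0.3619  0.02  ]
stand [ 0.7809 -0.4913  0.02  ]
stand [ 0.5575 -0.3628  0.02  ]
stand [ 0.5648 -0.485   0.02  ]
a [0.4281 0.0286 0.045 ]
b [ 0.4489 -0.053   0.045 ]
c [0.6257 0.163  0.045 ]
shaker [ 0.7337 -0.6093  0.106 ]
```

View pics/crop1.png

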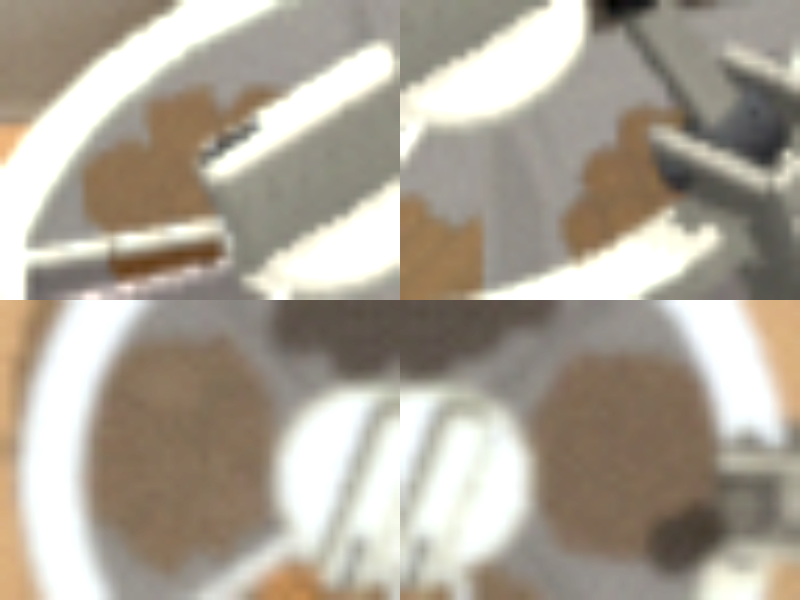

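The left heap has square corners (cubes), while the right one has round bumps, so the hazelnuts look to be on the right. My crop offset for the top view was wrong (its x starts at 400), so I'll redo the triangulation.

Run:
```python
from h import *
np.set_printoptions(precision=4,suppress=True)
S=lambda x,y:(260+x/2.963-.33,165+y/2.963-.33); T=lambda x,y:(285+(x-400)/2.7586-.33,145+y/2.7586-.33)
for n,s,t in [("tip",(222,95),(615,163)),("bar top mid",(173,98),(543,146)),("fork top L",(257,172),(640,163)),("fork R",(303,145),(640,135))]: print(n,*tri(S(*s),T(*t)))
st=[plane("top",T(*p),.02) for p in [(480,38),(600,38),(475,237),(592,240)]];print(np.array(st))
print("shaker",plane("top",T(743,70),.106))
im=cv2.imread("pics/scene0.png"); hsv=cv2.cvtColor(im,cv2.COLOR_BGR2HSV)
for yaw in (-.12,-.06,0,.06,.12):
  R=frame(0,yaw); c=np.array([.6007,-.0144,.119])
  print(yaw,"piv top/scene",[proj(k,c+R@[0,-.088,.014]).round(1) for k in("top","scene")],"tip",[proj(k,c+R@[0,-.088+.064*np.sin(np.radians(25)),.014+.064*np.cos(np.radians(25))]).round(1) for k in("top","scene")])
  print("   grip",[proj(k,c+R@[0,0,.034]).round(1) for k in("top","scene")], "rim ext scene L,R,F,B",[proj("scene",c+R@v).round(1) for v in ([0,.1,0],[0,-.1,0],[-.1,0,0],[.1,0,0])])
print("meas tip",T(615,163),S(222,95),"grip",T(543,146),S(173,98),"fork",T(648,150),S(280,160))
```

```text
tip [ 0.5762 -0.0814  0.1763] 3.365933328438967e-05
bar top mid [ 0.5918 -0.016   0.1475] 0.0011094875700973063
fork top L [ 0.5858 -0.1068  0.1316] 0.005013951168363413
fork R [ 0.6156 -0.1078  0.1392] 0.006623804984878136
[[ 0.7285  0.0541  0.02  ]
 [ 0.74   -0.0693  0.02  ]
 [ 0.5217  0.0403  0.02  ]
 [ 0.5292 -0.0766  0.02  ]]
shaker [ 0.6944 -0.2046  0.106 ]
-0.12 piv top/scene [array([368.8, 204.9]), array([345. , 221.5])] tip [array([358.5, 207.9]), array([325.4, 192.8])]
   grip [array([334.9, 199.5]), array([315.1, 196.8])] rim ext scene L,R,F,B [array([296.3, 192.5]), array([351.4, 229.5]), array([281.8, 240.6]), array([358.6, 180. ])]
-0.06 piv top/scene [array([369.3, 202.9]), array([347.4, 220.8])] tip [array([359.4, 206.6]), array([327.6, 192.7])]
   grip [array([335.3, 199.6]), array([315.3, 196.9])] rim ext scene L,R,F,B [array([293.9, 193.1]), array([354. , 228.5]), array([283.2, 241.8]), array([357. , 179.2])]
0 piv top/scene [array([369.6, 201. ]), array([349.7, 220. ])] tip [array([360.3, 205.2]), array([329.9, 192.5])]
   grip [array([335.6, 199.6]), array([315.6
[... 258 characters left out ...]
[336. , 199.6]), array([315.9, 197.2])] rim ext scene L,R,F,B [array([289.4, 194.6]), array([358.8, 226.5]), array([286.5, 244. ]), array([353.3, 177.7])]
0.12 piv top/scene [array([369.9, 197. ]), array([354. , 218.3])] tip [array([361.8, 202.4]), array([334.2, 192. ])]
   grip [array([336.3, 199.6]), array([316.2, 197.3])] rim ext scene L,R,F,B [array([287.2, 195.4]), array([360.9, 225.4]), array([288.4, 245. ]), array([351.4, 177.1])]
meas tip (362.608084535634, 203.75794315957367) (334.5940634492069, 196.7320992237597) grip (336.5078887841659, 197.59539694047706) (318.05677016537294, 197.74458656766788) fork (374.57067425505693, 199.0454078155586) (354.16881876476543, 218.66932500843737)
```

Triangulation agrees: cap axis about (0.601,-0.0145,0.12) and caddy yaw about 0.065. Next is a small planner that works out the move rows.

```bash
cat >> h.py <<'E'
from scipy.spatial.transform import Rotation as Rn
C=np.array([.601,-.0145,.120]);YAW=.065;F=frame(0,YAW)
def toolR(a=0):  # tool z=-capz, tool y along capx turned by a about capz
    return Rn.from_matrix(F@Rn.from_rotvec([0,0,a]).as_matrix()@np.array([[0,1,0],[1,0,0],[0,0,-1.]]))
def cur():
    o=bot.get_obs();q=o["tool_rot"];return o,Rn.from_quat([q[1],q[2],q[3],q[0]])
def status():
    o,R=cur();np.set_printoptions(precision=4,suppress=True)
    print("t",o["t"],"pos",o["eef_pos"],"local",F.T@(o["eef_pos"]-C),"force local",F.T@o["contact_force"],"w",o["gripper_width"],"q",o["q"])
    return o,R
def shift(local,R=None):  # shift in tool axes to a cap-frame point
    o,R0=cur();return (R or R0).inv().apply(C+F@np.array(local)-o["eef_pos"])
def turn(a=0): 
    o,R=cur();return np.degrees((R.inv()*toolR(a)).as_rotvec())
E
python3 - <<'E'
from h import *
o,R=status()
print("up+over in tool axes",R.inv().apply(np.array([.50,-.03,.36])-o["eef_pos"]),"turn",turn(0))
E
```

```text
t 0.1 pos [0.1772 0.6507 0.1952] local [-0.3124  0.6913  0.2286] force local [0.5305 0.1039 0.6111] w 0.9981507010229309 q [-1.4131  0.4777  0.0224  1.5564 -0.0115  1.1093 -0.0831]
up+over in tool axes [-0.4903 -0.5723 -0.1638] turn [-21.7705 -15.4217  69.8768]
```

{"name": "move_arm", "arguments": {"commands": [[[0, 0, -0.041, 0, 0, 0, 0], [0, 0, -0.041, 0, 0, 0, 0], [0, 0, -0.041, 0, 0, 0, 0], [0, 0, -0.041, 0, 0, 0, 0], [-0.03, -0.035, 0, 0, 0, 0, 0], [-0.031, -0.036, 0, 0, 0, 0, 0], [-0.031, -0.036, 0, 0, 0, 0, 0], [-0.031, -0.036, 0, 0, 0, 0, 0], [-0.031, -0.036, 0, 0, 0, 0, 0], [-0.031, -0.036, 0, 0, 0, 0, 0], [-0.031, -0.036, 0, 0, 0, 0, 0], [-0.031, -0.036, 0, 0, 0, 0, 0], [-0.031, -0.036, 0, 0, 0, 0, 0], [-0.031, -0.036, 0, 0, 0, 0, 0], [-0.031, -0.036, 0, 0, 0, 0, 0], [-0.031, -0.036, 0, 0, 0, 0, 0], [-0.031, -0.036, 0, 0, 0, 0, 0], [-0.031, -0.036, 0, 0, 0, 0, 0], [-0.031, -0.036, 0, 0, 0, 0, 0], [-0.031, -0.036, 0, 0, 0, 0, 0]]]}}

```text
t: 2.6
eef_pos: [0.5041, -0.0349, 0.3599]
tool_rot: [-0.0, 0.132, 0.991, 0.0]
contact_force: [1.1, 0.4, 0.5]
gripper_width: 0.001
grasp_force: 0.0
```

Run:
```python
from h import *
o,R=status();print(turn(0))
```

```text
t 2.6 pos [ 0.5041 -0.0349  0.3599] local [ 0.0125 -0.0141  0.2589] force local [ 1.2256  0.3199 -0.0572] w 0.0007351931217781234 q [-0.6933  0.0577  0.6853  1.7546 -0.0378  1.3426  1.305 ]
[-21.6825 -15.5084  69.8671]
```

{"name": "move_arm", "arguments": {"commands": [[[0, 0, 0, -2.17, -1.55, 7.0, 0], [0, 0, 0, -2.17, -1.55, 7.0, 0], [0, 0, 0, -2.17, -1.55, 7.0, 0], [0, 0, 0, -2.17, -1.55, 7.0, 0], [0, 0, 0, -2.17, -1.55, 7.0, 0], [0, 0, 0, -2.17, -1.55, 7.0, 0], [0, 0, 0, -2.17, -1.55, 7.0, 0], [0, 0, 0, -2.17, -1.55, 7.0, 0], [0, 0, 0, -2.17, -1.55, 7.0, 0], [0, 0, 0, -2.17, -1.55, 7.0, 0], [0, 0, 0, 0, 0, 0, 0]]]}}

```text
t: 3.98
eef_pos: [0.5029, -0.0335, 0.3595]
tool_rot: [0.148, 0.668, 0.712, 0.157]
contact_force: [0.7, 0.4, -0.4]
gripper_width: -0.0
grasp_force: 0.0
```

Run:
```python
from h import *
o,R=status();print(turn(0),shift([0,-.030,.052],toolR()))
```

```text
t 3.975 pos [ 0.5029 -0.0335  0.3595] local [ 0.0114 -0.0126  0.2589] force local [ 0.5083  0.3523 -0.7088] w -0.0004307166927862993 q [-0.5438 -0.2605  0.3919  2.0695  0.1703  0.8838 -0.1575]
[-0.0628  0.0238 -0.0516] [-0.0174 -0.0114  0.2069]
```

{"name": "move_arm", "arguments": {"commands": [[[-0.008, -0.006, 0.03, 0, 0, 0, 0], [-0.007, -0.005, 0.03, 0, 0, 0, 0], [0, 0, 0.03, 0, 0, 0, 0], [0, 0, 0.03, 0, 0, 0, 0], [0, 0, 0.03, 0, 0, 0, 0], [0, 0, 0.03, 0, 0, 0, 0], [0, 0, 0.027, 0, 0, 0, 0], [0, 0, 0, 0, 0, 0, 0]]]}}

```text
t: 4.97
eef_pos: [0.5816, -0.0439, 0.166]
tool_rot: [0.147, 0.668, 0.713, 0.156]
contact_force: [-0.6, 0.2, -0.1]
gripper_width: 0.004
grasp_force: 0.0
```

Run:
```python
from h import *
o,R=status()
im=imaging.read_camera("scene")[:,:,::-1]; t=imaging.read_camera("top")[:,:,::-1]
c=np.hstack([cv2.resize(im[120:290,250:420],(400,400),interpolation=2),cv2.resize(t[140:250,285:395],(400,400),interpolation=2)])
cv2.imwrite("pics/p1.png",c)
```

```text
t 4.975 pos [ 0.5816 -0.0439  0.166 ] local [ 0.0002 -0.0281  0.0507] force local [-0.6016  0.2565  0.2008] w 0.003752263327766013 q [-0.5185  0.1694  0.5569  2.2006 -0.326   0.3816  0.3546]
```

View pics/p1.png

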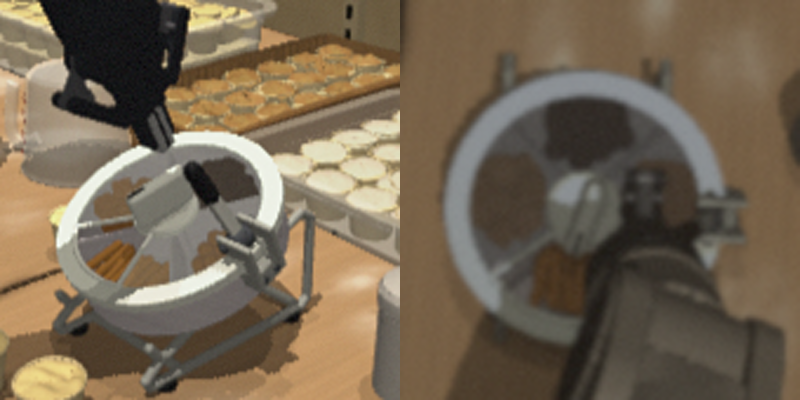

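The tool is near the lever: the fingertips are at about (318,182) in the scene picture. I'll check that against the projected TCP.

Run:
```python
from h import *
o,R=cur()
for d in (0,-.019,-.07): print(d,[proj(k,o["eef_pos"]+R.apply([0,0,d])).round(1) for k in("scene","top")])
im=cv2.imread("pics/p1.png"); print([ (p,(250+p[0]*.425,120+p[1]*.425)) for p in [(160,148),(200,180)]])
```

```text
0 [array([323.8, 193.6]), array([347.6, 200.7])]
-0.019 [array([320.6, 186.2]), array([348. , 202.4])]
-0.07 [array([311.5, 165.3]), array([349.2, 207.3])]
[((160, 148), (318.0, 182.9)), ((200, 180), (335.0, 196.5))]
```

{"name": "move_arm", "arguments": {"commands": [[[-0.006, 0, 0, 0, 0, 0, 0], [-0.006, 0, 0, 0, 0, 0, 0], [-0.006, 0, 0, 0, 0, 0, 0], [-0.006, 0, 0, 0, 0, 0, 0], [-0.006, 0, 0, 0, 0, 0, 0]]]}}

```text
t: 5.7
eef_pos: [0.5841, -0.074, 0.1679]
tool_rot: [0.148, 0.669, 0.711, 0.158]
contact_force: [-0.8, 0.3, -0.2]
gripper_width: 0.002
grasp_force: 0.0
```

Run:
```python
from h import *
o,R=status()
im=imaging.read_camera("scene")[:,:,::-1]
cv2.imwrite("pics/p2.png",cv2.resize(im[150:250,280:400],(720,600),interpolation=2))
```

```text
t 5.7 pos [ 0.5841 -0.074   0.1679] local [ 0.0014 -0.0583  0.0522] force local [-0.7819  0.3184  0.1574] w 0.0022206541198913628 q [-0.4208  0.1767  0.529   2.186  -0.3985  0.3954  0.4814]
```

View pics/p2.png

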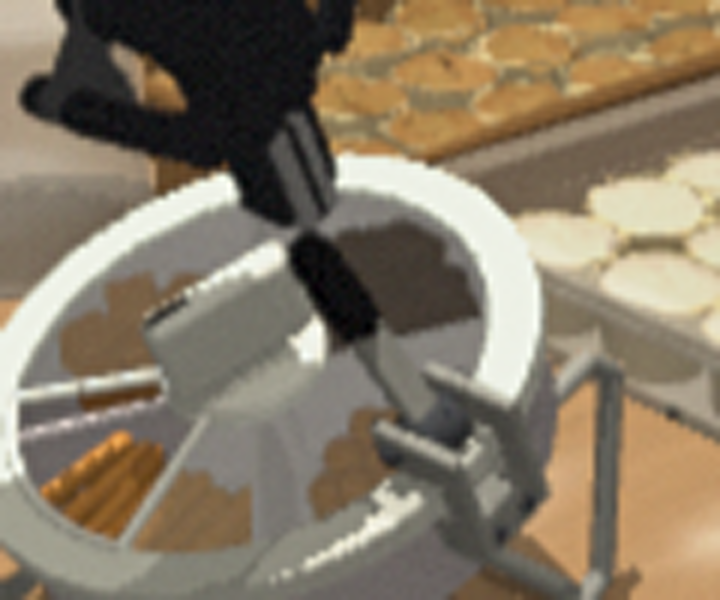

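The fingertips end at about (331,187), just above and behind the lever's black end, with no contact yet. I'll compare that with the projection.

Run:
```python
from h import *
o,R=cur()
for d in (0,-.01,-.019,-.03): print(d,proj("scene",o["eef_pos"]+R.apply([0,0,d])).round(1),[((proj("scene",o["eef_pos"]+R.apply([x,y,d]))-[280,150])*6).round(0) for x in(-.011,.011) for y in(-.014,.014)])
L=lambda r,th:[0,-.088-r*np.sin(th),.014+r*np.cos(th)]
for th in (-25,-15,-5):
  print(th,[((proj("scene",C+F@L(r,np.radians(th)))-[280,150])*6).round(0) for r in (.0715,.0325,0)])
print("bar top",((proj("scene",C+F@[0,0,.034])-[280,150])*6))
```

```text
0 [335.5 198.7] [array([329., 334.]), array([389., 273.]), array([278., 311.]), array([337., 252.])]
-0.01 [333.9 194.8] [array([319., 310.]), array([379., 249.]), array([267., 288.]), array([328., 229.])]
-0.019 [332.4 191.2] [array([310., 288.]), array([371., 228.]), array([258., 267.]), array([319., 207.])]
-0.03 [330.5 186.8] [array([298., 262.]), array([360., 201.]), array([246., 240.]), array([308., 181.])]
-25 [array([300., 231.]), array([374., 331.]), array([434., 412.])]
-15 [array([324., 231.]), array([385., 332.]), array([434., 412.])]
-5 [array([352., 238.]), array([398., 335.]), array([434., 412.])]
bar top [216.37908709 280.32935509]
```

Run:
```python
from h import *
o,R=cur()
t=imaging.read_camera("top")[:,:,::-1]; t0=cv2.imread("pics/top0.png"); s0=cv2.imread("pics/scene0.png")
p=proj("top",o["eef_pos"]);p0=proj("top",[.177,.651,.196]);print(p,p0,proj("scene",[.177,.651,.196]))
def cr(i,x,y,w,h): 
    c=cv2.resize(i[y:y+h,x:x+w],(400,400),interpolation=2); return cv2.convertScaleAbs(c,alpha=1.8)
a=cr(t,310,160,80,80); b=cr(t0,0,300,100,100)
for (im,q,x,y,s) in((a,p,310,160,5),(b,p0,0,300,4)): cv2.drawMarker(im,(int((q[0]-x+.5)*s),int((q[1]-y+.5)*s)),(0,0,255),0,14,1)
cv2.imwrite("pics/p3.png",np.hstack([a,b]))
```

```text
[359.96152987 201.12127562] [ 47.96111838 335.36546813] [  5.64513943 137.80050637]
```

View pics/p3.png

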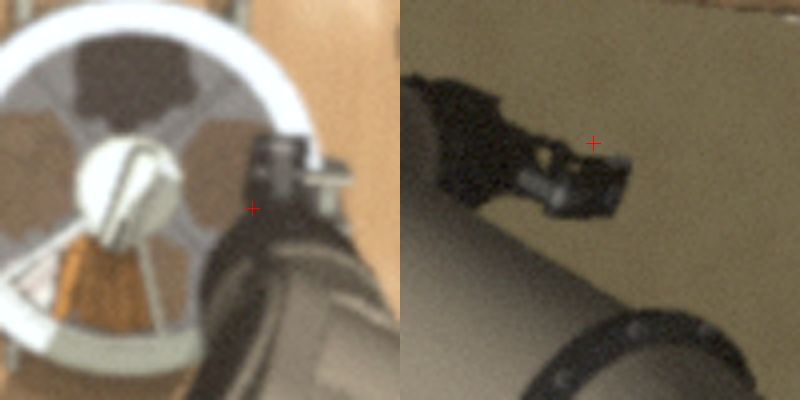

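Run:
```python
from h import *
o,R=status()
for s,t in [((331,186),(366,193)),((331,186),(365,196)),((330,180),(366,193)),((332,188),(366,190))]:
    P,e=tri(s,t); print(P,e,"tool",R.inv().apply(P-o["eef_pos"]),"cap",F.T@(P-C))
```

```text
t 5.8 pos [ 0.5841 -0.0746  0.1679] local [ 0.0014 -0.0588  0.0522] force local [ 0.0558  0.0261 -0.7   ] w 0.0032942524636488907 q [-0.4207  0.1768  0.5296  2.186  -0.398   0.3952  0.4806]
[ 0.5878 -0.0783  0.1967] 0.027329301587392676 tool [-0.0039  0.0154 -0.0247] cap [ 0.0167 -0.0628  0.0769]
[ 0.5831 -0.0784  0.197 ] 0.020097116778247836 tool [-0.0037  0.0112 -0.0269] cap [ 0.0126 -0.0626  0.0791]
[ 0.5854 -0.0775  0.2085] 0.026342344117902688 tool [-0.003   0.0183 -0.0364] cap [ 0.0196 -0.0619  0.0886]
[ 0.5945 -0.0768  0.1913] 0.03222882235600064 tool [-0.0029  0.0193 -0.0168] cap [ 0.0206 -0.0618  0.069 ]
```

The two pixels don't belong to the same point (27 mm miss), but the scene view and the missing contact both suggest the real tip is about 25 mm short of the reported TCP. I'll back off and go lower; this is safe whichever is true.

{"name": "move_arm", "arguments": {"commands": [[[0.012, 0, 0, 0, 0, 0, 0], [0.012, -0.001, 0, 0, 0, 0, 0], [0, 0, 0.006, 0, 0, 0, 0], [0, 0, 0.006, 0, 0, 0, 0], [0, 0, 0.006, 0, 0, 0, 0], [0, 0, 0.006, 0, 0, 0, 0], [0, 0, 0, 0, 0, 0, 0], [-0.005, 0, 0, 0, 0, 0, 0], [-0.005, 0, 0, 0, 0, 0, 0], [-0.005, 0, 0, 0, 0, 0, 0], [-0.005, 0, 0, 0, 0, 0, 0]]]}}

```text
t: 7.18
eef_pos: [0.5931, -0.069, 0.1458]
tool_rot: [0.148, 0.668, 0.712, 0.158]
contact_force: [-0.7, 1.7, 1.2]
gripper_width: 0.001
grasp_force: 0.9
```

Run:
```python
from h import *
status()
```

```text
t 7.175 pos [ 0.5931 -0.069   0.1458] local [ 0.0005 -0.0539  0.0282] force local [-0.0154  1.7552  1.3075] w 0.0013523068934266648 q [-0.3667  0.2279  0.4642  2.187  -0.4715  0.3487  0.5396]
```

Contact has begun (1.8 N), so I'll keep pushing outwards.

{"name": "move_arm", "arguments": {"commands": [[[-0.006, 0, 0, 0, 0, 0, 0], [-0.006, 0, 0, 0, 0, 0, 0], [-0.006, 0, 0, 0, 0, 0, 0], [-0.006, 0, 0, 0, 0, 0, 0], [-0.006, 0, 0, 0, 0, 0, 0]]]}}

```text
t: 7.8
eef_pos: [0.5949, -0.0993, 0.1455]
tool_rot: [0.148, 0.668, 0.712, 0.158]
contact_force: [-0.1, 1.8, -1.5]
gripper_width: 0.003
grasp_force: 0.5
```

Run:
```python
from h import *
status()
```

```text
t 7.8 pos [ 0.5949 -0.0993  0.1455] local [ 0.0003 -0.0843  0.0281] force local [-0.6653  1.7756 -1.3555] w 0.0028565608942340815 q [-0.2686  0.2399  0.4309  2.1683 -0.5237  0.3671  0.6467]
```

{"name": "move_arm", "arguments": {"commands": [[[-0.006, 0, 0, 0, 0, 0, 0], [-0.006, 0, 0, 0, 0, 0, 0], [-0.004, 0, 0, 0, 0, 0, 0], [0, 0, 0, 0, 0, 0, 0]]]}}

```text
t: 8.3
eef_pos: [0.5959, -0.1155, 0.1457]
tool_rot: [0.148, 0.669, 0.711, 0.158]
contact_force: [-0.1, 0.1, -0.4]
gripper_width: 0.0
grasp_force: 0.0
```

Run:
```python
from h import *
status()
im=imaging.read_camera("scene")[:,:,::-1]
cv2.imwrite("pics/p4.png",cv2.resize(im[150:250,280:400],(720,600),interpolation=2))
```

```text
t 8.3 pos [ 0.5959 -0.1155  0.1457] local [ 0.0003 -0.1005  0.0282] force local [-0.2176  0.0865 -0.3238] w 0.0002666856794900386 q [-0.22    0.2471  0.4164  2.1569 -0.5487  0.3782  0.6994]
```

View pics/p4.png

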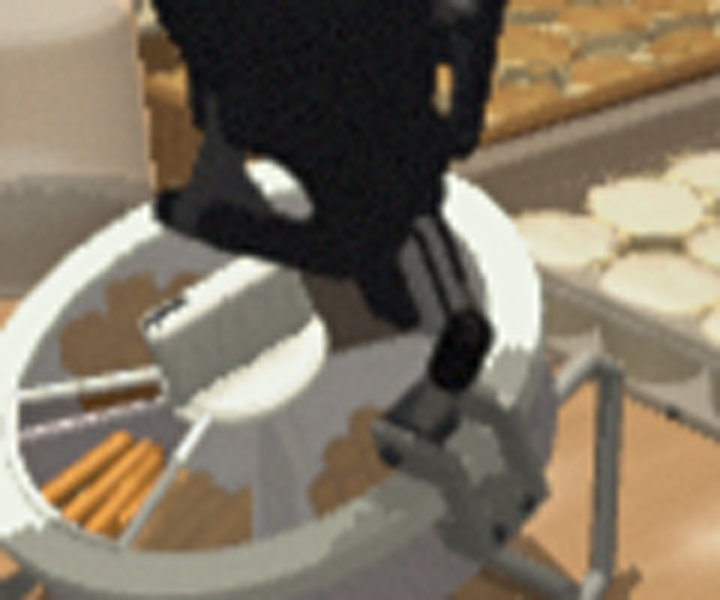

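Run:
```python
from h import *
o,R=cur();f=lambda P:((proj("scene",P)-[280,150])*6).round(0)
print("tcp",[f(o["eef_pos"]+R.apply([0,0,d])) for d in(0,-.01,-.02,-.03)])
L=lambda r,th:[0,-.088-r*np.sin(th),.014+r*np.cos(th)]
for th in range(-25,60,10): print(th,[f(C+F@L(r,np.radians(th))) for r in (.0715,.0325,0)])
```

```text
tcp [array([452., 392.]), array([443., 369.]), array([434., 346.]), array([424., 322.])]
-25 [array([300., 231.]), array([374., 331.]), array([434., 412.])]
-15 [array([324., 231.]), array([385., 332.]), array([434., 412.])]
-5 [array([352., 238.]), array([398., 335.]), array([434., 412.])]
5 [array([383., 250.]), array([411., 341.]), array([434., 412.])]
15 [array([416., 268.]), array([426., 349.]), array([434., 412.])]
25 [array([451., 291.]), array([441., 359.]), array([434., 412.])]
35 [array([485., 318.]), array([456., 371.]), array([434., 412.])]
45 [array([518., 349.]), array([470., 384.]), array([434., 412.])]
55 [array([548., 381.]), array([483., 398.]), array([434., 412.])]
```

The lever now leans about 35° out (black end at crop (470,330)). I'll nudge it to its stop to be sure.

{"name": "move_arm", "arguments": {"commands": [[[-0.004, 0, 0, 0, 0, 0, 0], [-0.003, 0, 0, 0, 0, 0, 0], [0, 0, 0, 0, 0, 0, 0]]]}}

```text
t: 8.72
eef_pos: [0.5962, -0.1194, 0.1454]
tool_rot: [0.147, 0.668, 0.712, 0.159]
contact_force: [-1.0, 6.1, 1.8]
gripper_width: 0.004
grasp_force: 3.1
```

Run:
```python
from h import *
status()
```

```text
t 8.725 pos [ 0.5962 -0.1194  0.1454] local [ 0.0003 -0.1044  0.0279] force local [0.2088 6.1562 1.9068] w 0.004159362141439589 q [-0.2004  0.2504  0.4075  2.1517 -0.5606  0.3856  0.7225]
```

The lever is at its stop (6 N). Next I'll measure the cap angle from the lips and bar in the earlier pictures, then plan the grasp.

Run:
```python
from h import *
def cp(cam,px,h):
    o,v=ray(cam,px);n=F[:,2];s=((C+n*h-o)@n)/(v@n);return F.T@(o+v*s-C)
T=lambda x,y:(310+x/5-.4,160+y/5-.4); S=lambda x,y:(280+x/6-.4,150+y/6-.4)
ang=lambda p:np.degrees(np.arctan2(-p[1],-p[0])) # cap angle: 0 front, + to right => (-x,-y)
for n,c,p in [("lipL","top",T(10,270)),("lipR","top",T(160,335)),("lipL","scene",S(20,395)),("lipR","scene",S(125,545))]:
    q=cp(c,p,.002);print(n,q,ang(q))
for n,c,a,b in [("bar top","top",T(155,143),T(112,240)),("bar scene ridge","scene",S(270,262),S(165,330))]:
    d=cp(c,b,.034)-cp(c,a,.034);print(n,cp(c,a,.034),cp(c,b,.034),ang(d))
print(shift([0.0,-.104,.12]),"then to y0")
```

```text
lipL [-0.04687262  0.06129916  0.002     ] -52.59653392816215
lipR [-0.08007874 -0.01844069  0.002     ] 12.968105964578946
lipL [-0.05231965  0.06287103  0.002     ] -50.2336456634884
lipR [-0.08189841 -0.02164425  0.002     ] 14.803766030891069
bar top [ 0.02939453 -0.01049717  0.034     ] [-0.0215336  0.0095772  0.034    ] -21.512896617043396
bar scene ridge [ 0.01481787 -0.00981123  0.034     ] [-0.02414646  0.00169793  0.034     ] -16.455921537870672
[ 0.00063899 -0.00034914 -0.09205418] then to y0
```

{"name": "move_arm", "arguments": {"commands": [[[0.003, 0, -0.02, 0, 0, 0, 0], [0, 0, -0.03, 0, 0, 0, 0], [0, 0, -0.04, 0, 0, 0, 0], [0, 0, -0.04, 0, 0, 0, 0], [0.035, 0, 0, 0, 0, 0, 0.045], [0.035, 0, 0, 0, 0, 0, 0.045], [0.035, 0, 0, 0, 0, 0, 0.045], [0, 0, 0, 0, 0, 9.1, 0.045], [0, 0, 0, 0, 0, 9.1, 0.045], [0, 0, 0, 0, 0, 9.1, 0.045], [0, 0, 0, 0, 0, 9.1, 0.045], [0, 0, 0, 0, 0, 9.1, 0.045], [0, 0, 0, 0, 0, 9.1, 0.045], [0, 0, 0, 0, 0, 9.1, 0.045], [0, 0, 0, 0, 0, 9.1, 0.045], [0, 0, 0, 0, 0, 9.1, 0.045], [0, 0, 0, 0, 0, 9.1, 0.045], [0, 0, 0, 0, 0, 9.1, 0.045], [0, 0, 0, 0, 0, 9.1, 0.045], [0, 0, 0, 0, 0, 0, 0.045]]]}}

```text
t: 11.22
eef_pos: [0.5347, -0.0179, 0.2635]
tool_rot: [-0.043, 0.967, -0.132, 0.212]
contact_force: [-0.2, 0.1, 0.5]
gripper_width: 0.522
grasp_force: 0.0
```

Run:
```python
from h import *
status();print(turn(np.radians(-109)),shift([0,0,.04]))
```

```text
t 11.225 pos [ 0.5347 -0.0179  0.2635] local [0.0005 0.0009 0.1581] force local [0.0199 0.1522 0.4879] w 0.5222597538058006 q [-0.309  -0.0736  0.2078  2.1639  0.0525  0.614  -1.9773]
[ 0.0448 -0.0279 -0.2897] [-0.0002  0.0009  0.1181]
```

{"name": "move_arm", "arguments": {"commands": [[[0, 0.001, 0.03, 0, 0, 0, 0.045], [0, 0, 0.03, 0, 0, 0, 0.045], [0, 0, 0.03, 0, 0, 0, 0.045], [0, 0, 0.02, 0, 0, 0, 0.045], [0, 0, 0.02, 0, 0, 0, 0.045], [0, 0, 0.016, 0, 0, 0, 0.045], [0, 0, 0, 0, 0, 0, 0.045]]]}}

```text
t: 12.1
eef_pos: [0.5958, -0.0147, 0.1299]
tool_rot: [-0.042, 0.968, -0.132, 0.211]
contact_force: [-0.1, -0.9, -0.5]
gripper_width: 0.526
grasp_force: 0.0
```

Run:
```python
from h import *
status()
im=imaging.read_camera("scene")[:,:,::-1].copy()
o,R=cur()
print([((proj("scene",o["eef_pos"]+R.apply([0,y,d]))-[270,140])*6).round() for y in (-.0225,.0225) for d in (0,-.03)])
cv2.imwrite("pics/p5.png",cv2.resize(im[140:240,270:390],(720,600),interpolation=2))
```

```text
t 12.1 pos [ 0.5958 -0.0147  0.1299] local [-0.0006  0.0001  0.0112] force local [-0.3038 -0.8811 -0.396 ] w 0.526309274807179 q [-0.2496  0.238   0.187   2.1926 -0.1355  0.2826 -1.7977]
[array([269., 354.]), array([239., 289.]), array([328., 423.]), array([298., 358.])]
```

View pics/p5.png

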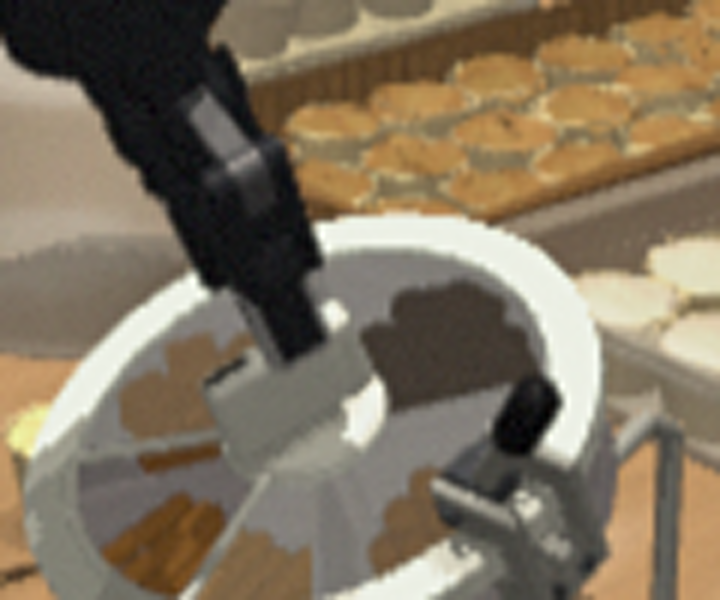

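Lever is out at (525,415). The near fingertip is at (300,360), about 30 mm short of the reported TCP, and it straddles the bar squarely. I'll go down about 24 mm and check the force.

{"name": "move_arm", "arguments": {"commands": [[[0, 0, 0.006, 0, 0, 0, 0.045], [0, 0, 0.006, 0, 0, 0, 0.045], [0, 0, 0.006, 0, 0, 0, 0.045], [0, 0, 0.004, 0, 0, 0, 0.045], [0, 0, 0, 0, 0, 0, 0.045]]]}}

```text
t: 12.78
eef_pos: [0.6053, -0.014, 0.1107]
tool_rot: [-0.043, 0.967, -0.133, 0.212]
contact_force: [0.1, 0.4, 0.2]
gripper_width: 0.526
grasp_force: 0.0
```

Run:
```python
from h import *
status()
```

```text
t 12.775 pos [ 0.6053 -0.014   0.1107] local [-0.      0.0002 -0.0103] force local [0.2275 0.3469 0.1118] w 0.5258738632483612 q [-0.2229  0.2858  0.1597  2.1866 -0.1611  0.2394 -1.7749]
```

{"name": "move_arm", "arguments": {"commands": [[[0, 0, 0.004, 0, 0, 0, 0.045], [0, 0, 0, 0, 0, 0, 0.03], [0, 0, 0, 0, 0, 0, 0.02], [0, 0, 0, 0, 0, 0, 0.005], [0, 0, 0, 0, 0, 0, 0.005], [0, 0, 0, 0, 0, 0, 0.005], [0, 0, 0, 0, 0, 0, 0.005]]], "squeeze": 40}}

```text
t: 13.65
eef_pos: [0.6072, -0.0137, 0.1076]
tool_rot: [-0.043, 0.967, -0.133, 0.212]
contact_force: [-0.7, 0.6, 1.8]
gripper_width: 0.153
grasp_force: 42.7
```

Run:
```python
from h import *
status()
```

```text
t 13.65 pos [ 0.6072 -0.0137  0.1076] local [ 0.0004  0.0004 -0.0138] force local [0.1075 0.6134 1.8928] w 0.1534707320308893 q [-0.2184  0.2937  0.1547  2.1853 -0.165   0.232  -1.7711]
```

The bar is gripped (13 mm, 43 N). I'll turn the cap 109° to the right compartment.

{"name": "move_arm", "arguments": {"commands": [[[0, 0, 0, 0, 0, -3, 0.005], [0, 0, 0, 0, 0, -6, 0.005], [0, 0, 0, 0, 0, -6, 0.005], [0, 0, 0, 0, 0, -6, 0.005], [0, 0, 0, 0, 0, -6, 0.005], [0, 0, 0, 0, 0, -6, 0.005], [0, 0, 0, 0, 0, -6, 0.005], [0, 0, 0, 0, 0, -6, 0.005], [0, 0, 0, 0, 0, -6, 0.005], [0, 0, 0, 0, 0, -6, 0.005], [0, 0, 0, 0, 0, -6, 0.005], [0, 0, 0, 0, 0, -6, 0.005], [0, 0, 0, 0, 0, -6, 0.005], [0, 0, 0, 0, 0, -6, 0.005], [0, 0, 0, 0, 0, -6, 0.005], [0, 0, 0, 0, 0, -6, 0.005], [0, 0, 0, 0, 0, -6, 0.005], [0, 0, 0, 0, 0, -6, 0.005], [0, 0, 0, 0, 0, -4, 0.005], [0, 0, 0, 0, 0, 0, 0.005]]]}}

```text
t: 16.15
eef_pos: [0.6043, -0.0098, 0.106]
tool_rot: [0.145, 0.667, 0.713, 0.158]
contact_force: [-9.9, 10.7, 4.7]
gripper_width: 0.149
grasp_force: 43.5
```

Run:
```python
from h import *
status();print(turn(0),cur()[0]["torque"])
```

```text
t 16.15 pos [ 0.6043 -0.0098  0.106 ] local [-0.0026  0.0045 -0.0142] force local [-6.3374 11.361   8.111 ] w 0.14936485673783523 q [ 0.1917  0.3119 -0.3277  2.1626  0.4222  0.2706 -0.4173]
[-0.215  -0.2075  0.0368] [2.0998 2.0297 1.0676]
```

{"name": "move_arm", "arguments": {"commands": [[[0, 0, 0, 0, 0, 0, 0.045], [0, 0, 0, 0, 0, 0, 0.045], [0, 0, 0, 0, 0, 0, 0.045], [0, 0, -0.02, 0, 0, 0, 0.045], [0, 0, -0.03, 0, 0, 0, 0.045], [0, 0, -0.05, 0, 0, 0, 0.045], [0, 0, -0.06, 0, 0, 0, 0.0], [0.03, -0.04, -0.04, 0, 0, 0, 0.0], [0.03, -0.05, 0, 0, 0, 0, 0.0], [0.03, -0.05, 0, 0, 0, 0, 0.0], [0.03, 0, 0, 0, 0, 0, 0.0], [0, 0, 0, 0, 0, 0, 0.0]]]}}

```text
t: 17.65
eef_pos: [0.3904, 0.0939, 0.23]
tool_rot: [0.149, 0.668, 0.711, 0.159]
contact_force: [0.1, -0.4, -0.5]
gripper_width: -0.003
grasp_force: 0.0
```

Run:
```python
from h import *
status()
s=imaging.read_camera("scene")[:,:,::-1]; t=imaging.read_camera("top")[:,:,::-1]
cv2.imwrite("pics/s6.png",s);cv2.imwrite("pics/t6.png",t)
c=np.hstack([cv2.resize(s[160:260,265:365],(400,400),interpolation=2),cv2.convertScaleAbs(cv2.resize(t[150:240,300:390],(400,400),interpolation=2),alpha=1.6)])
cv2.imwrite("pics/p6.png",c)
```

```text
t 17.65 pos [0.3904 0.0939 0.23  ] local [-0.1376  0.1218  0.1856] force local [-0.1056 -0.4568 -0.4806] w -0.0027394659439054043 q [ 0.4197 -0.3174 -0.7665  2.3776 -0.1661  0.5777 -0.1856]
```

View pics/p6.png

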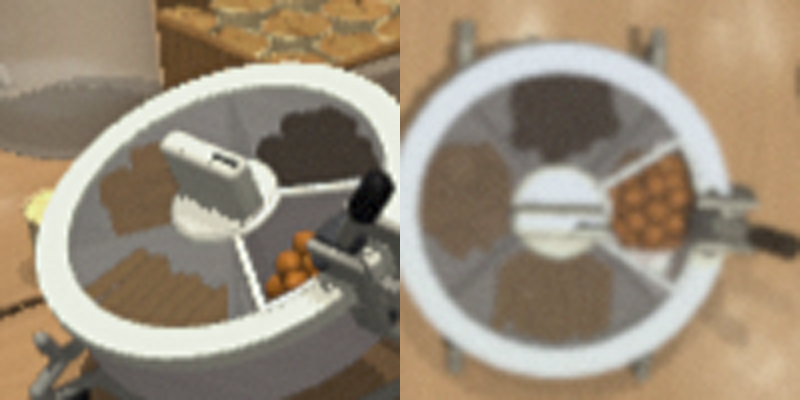

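The opening shows round hazelnuts at top crop (650,205), so the right side was correct. I'll check the centring from the lips at (680,145) and (670,290).

Run:
```python
from h import *
def cp(cam,px,h):
    o,v=ray(cam,px);n=F[:,2];s=((C+n*h-o)@n)/(v@n);return F.T@(o+v*s-C)
T=lambda x,y:(300+(x-400)/4.444-.4,150+y/4.444-.4); S=lambda x,y:(265+x/4-.4,160+y/4-.4)
ang=lambda p:np.degrees(np.arctan2(-p[1],-p[0]))
for n,c,p in [("lipB","top",T(680,145)),("lipF","top",T(670,290)),("lipF","scene",S(262,305)),("lipB","scene",S(358,182))]:
    q=cp(c,p,.002);print(n,q,ang(q))
for n,c,a,b in [("bar top","top",T(515,208),T(605,210)),("bar ridge scene","scene",S(170,138),S(240,165))]:
    d=cp(c,b,.034)-cp(c,a,.034);print(n,ang(d))
print("dividers: heap L/R in top");im=cv2.imread("pics/t6.png");h=cv2.cvtColor(im,cv2.COLOR_BGR2HSV)
m=(h[...,0]<16)&(h[...,1]>150)&(h[...,2]>40);k=np.zeros_like(m);k[170:220,343:368]=1;ys,xs=np.nonzero(m&k);q=cp("top",(xs.mean(),ys.mean()),-.012);print(len(xs),q,ang(q))
print(shift([0,0,.19]),turn(0))
```

```text
lipB [ 0.040134   -0.06836387  0.002     ] 120.4156863306693
lipF [-0.04691152 -0.06638805  0.002     ] 54.75398225765686
lipF [-0.04561981 -0.06725869  0.002     ] 55.85197978262944
lipB [ 0.03624136 -0.05728928  0.002     ] 122.31755534070386
bar top 90.21242371864498
bar ridge scene 92.1034057788134
dividers: heap L/R in top
16 [-0.00080801 -0.05859495 -0.012     ] 89.20995060742887
[-0.11932908  0.13830576 -0.00455413] [ 0.049356    0.05029148 -0.32650841]
```

The cap is at about 89°, well centred. Now I'll move to the outer side of the lever.

{"name": "move_arm", "arguments": {"commands": [[[-0.03, 0.014, 0.0, 0, 0, 0, 0], [-0.03, 0.014, 0.0, 0, 0, 0, 0], [-0.03, 0.014, 0.0, 0, 0, 0, 0], [-0.03, 0.014, 0.0, 0, 0, 0, 0], [-0.03, 0.014, 0.0, 0, 0, 0, 0], [-0.03, 0.014, 0.0, 0, 0, 0, 0], [-0.03, 0.014, 0.0, 0, 0, 0, 0], [-0.03, 0.014, 0.0, 0, 0, 0, 0], [-0.03, 0.014, 0.0, 0, 0, 0, 0], [-0.03, 0.012, 0.0, 0, 0, 0, 0], [0, 0, 0.03, 0, 0, 0, 0], [0, 0, 0.03, 0, 0, 0, 0], [0, 0, 0.03, 0, 0, 0, 0], [0, 0, 0, 0, 0, 0, 0]]]}}

```text
t: 19.5
eef_pos: [0.5695, -0.1979, 0.2025]
tool_rot: [0.145, 0.671, 0.71, 0.157]
contact_force: [0.4, -0.3, -0.0]
gripper_width: 0.005
grasp_force: 0.0
```

Run:
```python
from h import *
status();print(shift([0,-.175,.015]),turn(0))
```

```text
t 19.5 pos [ 0.5695 -0.1979  0.2025] local [-0.0044 -0.1809  0.0931] force local [ 0.3304 -0.304  -0.1592] w 0.004625000293255319 q [ 0.4962  0.1756 -0.1873  2.0538 -0.2515  0.5266  0.5689]
[0.0059 0.0048 0.0781] [-0.2783 -0.0519 -0.4391]
```

{"name": "move_arm", "arguments": {"commands": [[[0, 0.005, 0.02, 0, 0, 0, 0], [0, 0, 0.02, 0, 0, 0, 0], [0, 0, 0.02, 0, 0, 0, 0], [0, 0, 0.018, 0, 0, 0, 0], [0, 0, 0, 0, 0, 0, 0], [0.008, 0, 0, 0, 0, 0, 0], [0.008, 0, 0, 0, 0, 0, 0], [0.008, 0, 0, 0, 0, 0, 0], [0.008, 0, 0, 0, 0, 0, 0], [0.006, 0, 0, 0, 0, 0, 0], [0.006, 0, 0, 0, 0, 0, 0]]]}}

```text
t: 20.88
eef_pos: [0.6063, -0.1521, 0.1378]
tool_rot: [0.149, 0.67, 0.71, 0.158]
contact_force: [0.2, -3.5, 2.4]
gripper_width: -0.0
grasp_force: 1.7
```

Run:
```python
from h import *
status()
```

```text
t 20.875 pos [ 0.6063 -0.1521  0.1378] local [ 0.0042 -0.1377  0.0177] force local [ 0.9353 -3.5496  2.1814] w -1.8582344835090078e-05 q [ 0.3474  0.2873 -0.1578  2.0892 -0.1948  0.3504  0.432 ]
```

Contact. I'll keep pushing inwards.

{"name": "move_arm", "arguments": {"commands": [[[0.006, 0, 0, 0, 0, 0, 0], [0.006, 0, 0, 0, 0, 0, 0], [0.006, 0, 0, 0, 0, 0, 0], [0.006, 0, 0, 0, 0, 0, 0], [0.006, 0, 0, 0, 0, 0, 0], [0.006, 0, 0, 0, 0, 0, 0]]]}}

```text
t: 21.62
eef_pos: [0.6035, -0.1147, 0.137]
tool_rot: [0.148, 0.67, 0.71, 0.158]
contact_force: [0.2, -2.5, 0.8]
gripper_width: 0.002
grasp_force: 1.0
```

Run:
```python
from h import *
status()
```

```text
t 21.625 pos [ 0.6035 -0.1147  0.137 ] local [ 0.0035 -0.1002  0.0172] force local [ 0.3768 -2.4651  0.6755] w 0.0018661260050277548 q [ 0.243   0.2667 -0.1236  2.1199 -0.1513  0.3316  0.3222]
```

{"name": "move_arm", "arguments": {"commands": [[[0.004, 0, 0, 0, 0, 0, 0], [0.004, 0, 0, 0, 0, 0, 0], [0.004, 0, 0, 0, 0, 0, 0], [0, 0, 0, 0, 0, 0, 0]]]}}

```text
t: 22.12
eef_pos: [0.6027, -0.1023, 0.137]
tool_rot: [0.147, 0.669, 0.711, 0.158]
contact_force: [0.5, -0.6, 0.8]
gripper_width: 0.002
grasp_force: 0.1
```

Run:
```python
from h import *
status()
```

```text
t 22.125 pos [ 0.6027 -0.1023  0.137 ] local [ 0.0036 -0.0877  0.0171] force local [ 0.8034 -0.6557  0.5576] w 0.0019876336286077903 q [ 0.2063  0.2607 -0.1109  2.1286 -0.1351  0.3264  0.2837]
```

{"name": "move_arm", "arguments": {"commands": [[[0.004, 0, 0, 0, 0, 0, 0], [0.004, 0, 0, 0, 0, 0, 0], [0, 0, 0, 0, 0, 0, 0]]]}}

```text
t: 22.5
eef_pos: [0.6035, -0.099, 0.1383]
tool_rot: [0.15, 0.671, 0.709, 0.158]
contact_force: [0.9, -11.1, 1.7]
gripper_width: -0.001
grasp_force: 4.9
```

Run:
```python
from h import *
status()
```

```text
t 22.5 pos [ 0.6035 -0.099   0.1383] local [ 0.005  -0.0845  0.0179] force local [  0.8745 -11.0987   1.4856] w -0.0013391138291734906 q [ 0.1827  0.2561 -0.0963  2.1325 -0.1213  0.321   0.2563]
```

The lever is hard against its stop (11 N). I'll push slightly more, then retreat and check.

{"name": "move_arm", "arguments": {"commands": [[[0.003, 0, 0, 0, 0, 0, 0], [0, 0, 0, 0, 0, 0, 0], [-0.012, 0, 0, 0, 0, 0, 0], [-0.02, 0, -0.01, 0, 0, 0, 0], [0, 0, -0.03, 0, 0, 0, 0], [0, 0, -0.04, 0, 0, 0, 0], [0, 0, -0.05, 0, 0, 0, 0], [0, -0.04, -0.03, 0, 0, 0, 0], [0, -0.05, 0, 0, 0, 0, 0], [0, -0.05, 0, 0, 0, 0, 0], [0.04, 0, 0, 0, 0, 0, 0], [0.05, 0, 0, 0, 0, 0, 0], [0.05, 0, 0, 0, 0, 0, 0], [0.05, 0, 0, 0, 0, 0, 0], [0.05, 0, 0, 0, 0, 0, 0], [0, 0, 0, 0, 0, 0, 0]]]}}

```text
t: 24.5
eef_pos: [0.3954, 0.1079, 0.2239]
tool_rot: [0.148, 0.667, 0.713, 0.159]
contact_force: [-0.2, -1.2, 0.8]
gripper_width: -0.002
grasp_force: 0.0
```

Run:
```python
from h import *
status()
s=imaging.read_camera("scene")[:,:,::-1]; t=imaging.read_camera("top")[:,:,::-1]
cv2.imwrite("pics/s7.png",s);cv2.imwrite("pics/t7.png",t)
c=np.hstack([cv2.resize(s[160:260,265:365],(400,400),interpolation=2),cv2.convertScaleAbs(cv2.resize(t[150:240,300:390],(400,400),interpolation=2),alpha=1.6)])
cv2.imwrite("pics/p7.png",c)
f=lambda P:((proj("scene",P)-[265,160])*4).round(0)
L=lambda r,th:[0,-.088-r*np.sin(th),.014+r*np.cos(th)]
for th in (-25,-20,-15,-10): print(th,[f(C+F@L(r,np.radians(th))) for r in (.0715,.0325,0)])
g=cv2.cvtColor(s,cv2.COLOR_BGR2GRAY)[185:225,325:350];print("dark centroid",np.argwhere(g<45).mean(0)[::-1]+[325,185],"before",)
s0=cv2.imread("pics/scene0.png");g0=cv2.cvtColor(s0,cv2.COLOR_BGR2GRAY)[185:225,325:350];print(np.argwhere(g0<45).mean(0)[::-1]+[325,185])
```

```text
t 24.5 pos [0.3954 0.1079 0.2239] local [-0.1348  0.1355  0.1775] force local [ 0.1135 -1.1394  0.8845] w -0.001870444906292485 q [ 0.3896 -0.2809 -0.7949  2.3712 -0.0944  0.5565 -0.2904]
-25 [array([260., 114.]), array([309., 180.]), array([349., 234.])]
-20 [array([268., 114.]), array([313., 181.]), array([349., 234.])]
-15 [array([276., 114.]), array([317., 181.]), array([349., 234.])]
-10 [array([285., 116.]), array([321., 182.]), array([349., 234.])]
dark centroid [334.972  197.7063] before
[335.5733 197.64  ]
```

View pics/p7.png

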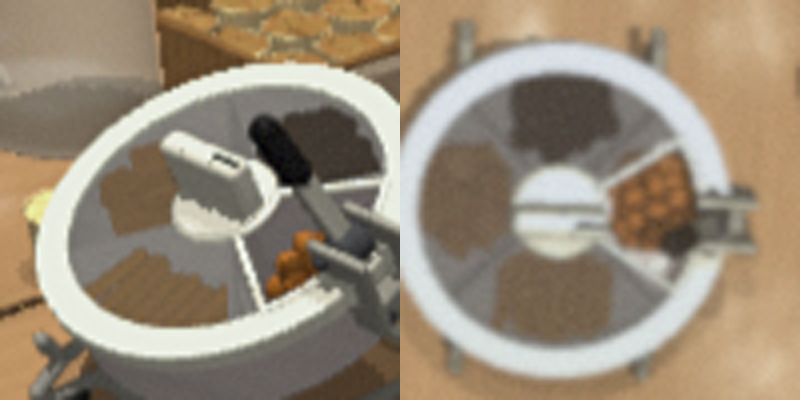

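The lever is back at its starting position: its dark centroid is (335.0,197.7), against (335.6,197.6) at the start. The opening still lies over the hazelnuts, and the robot is clear of everything.

```bash
python3 -c "
from station import bot
print(bot.hand_in())"
```

```text
the job is handed in; nothing more can be done
None
```

I handed the job in at about 24.5 s of the 72 s: the last pictures show the cap's opening over the hazelnuts (right compartment), about 1–2° off centre, the lever clamped back in, and the arm clear; I never steered near the cups but didn't re-check their positions, and the hand-in returned no verdict.

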